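# Check the hand lever's stop on a control bar held in the vise

### The arm

A 6-joint arm with a two-finger parallel gripper is mounted at the origin on the work surface. World frame = base frame: x ahead of the robot, y to its left, z up, the work surface at z = 0. Lengths are in m, angles in rad, forces in N, time in s.
With the tool pointing down it reaches from about 0.275 to 0.85 m from the base axis. Payload 5.2 kg.
Tool frame: the origin (TCP) lies midway between the tips of the shut fingers; the grasp point (between the pads) lies 19 mm behind it; y points along the fingers, z is the direction in which the jaws open and shut, and the axes are right-handed (so a half turn about y gives the same grasp; the last joint's range is limited). The gripper opens to 85 mm and grips with 20 to 120 N. Pads are 22 mm wide; open, the fingers measure 114 mm over their backs; the gripper's body (76 mm by 85 mm) begins 54 mm behind the grasp point. The pads swing forward as they close: fully open they stand 13 mm farther back than shut.
Start: joints at [-1.528, 0.259, 1.535, -0, 1.348, -0.203], TCP at [0.134, -0.533, 0.231] pointing down, gripper open.
Joint ranges: [-3.14, 3.14], [-0.91, 2.08], [0.19, 2.58], [-1.22, 4.36], [0.22, 2.71], [-3.12, 3.12]. Speed limits (rad/s): [2.57, 2.57, 3.14, 3.14, 3.14, 3.14].

### API

Orientations are given as [roll, pitch, yaw] about the fixed x, y, z axes, in that order (R = Rz(yaw) Ry(pitch) Rx(roll)).
In Python, from plant import readout, viewer, arm gives the robot as it stands.
- The arm moves only by the shell command python3 -m jog 'ROWS' [FORCE]. ROWS is JSON, one flat list of numbers, 5 for each row, row after row: the shift along the tool's x, y, z in mm, then the turn about the tool's y in degrees, then the finger opening in mm, from 0 to 85.4. In form: [dx, dy, dz, yaw, grip, dx, dy, dz, yaw, grip, ...]. A call has 1 to 20 rows; each row shifts and turns the pose as measured when the row begins, along the tool's axes as they then stand; what a row does not reach is not made up. A row lasts 1/10 s, in which the tool goes at most 50 mm and 8.59 degrees, less where a joint would pass 70% of its speed; a pose out of reach is approached as far as the arm can. A call is refused whole if a number of a shift passes 50 or a number of a turn 8.59, either way. A call with a gripper value outside its range is refused whole. The fingers move at their own pace and stop on an object; FORCE is the grip in N (left out, the last holds). Time passes only in rows, so rows that do not move let the fingers close. It gives the time, the measured TCP pose, the force and the opening at its end, in the units of the state.
- readout.get_obs(): the state, without advancing time (a new reading comes with each control period).
- viewer.get_image(name): name is "scene" or "top" or "wrist"; returns a dict with "img" (384x512x3 uint8, red, green, blue), "vfov" (degrees; the focal length in pixels is half the picture's height over the tangent of half this angle, whatever the lens; pixels are square), "cx", "cy" (the principal point, pixels), "R" (3x3) and "t" (3): a world point X has camera coordinates R X + t. Camera axes: x right, y down, z forward; pixel columns grow to the right and rows downward; lengths in m; the calibration is good to about 2 mm. The wrist camera is an equidistant fisheye: a pixel r from the principal point sees the ray r / f radians off the axis. A picture is of the moment at which its call begins. There is no depth.
- arm.finish_job(): hands the job in, once; it reports no verdict.
The state is a dict: "time_s": time; "joint_positions": joint angles; "dq": joint speeds; "joint_efforts": joint torques, N m; "eef_pos": TCP position; "orientation": TCP orientation; "force": force on the tool from outside, world axes, zero at the start; "wrist_torque": the same for the moment, N m; "opening": opening from 0.0 (shut) to 1.0 (fully open).
Only numpy, scipy, OpenCV 4.12 (cv2) and the standard library are available. Lean on these libraries where they do the work, as an engineer would, in place of code of your own. Each camera call takes 0.05 s, during which the arm holds its last target.

### The job

Check the hand lever on the bar held in the vise: with the backs of the fingers gently press it in towards the bar until it is fully against its stop, and hold it there for two seconds. Then ease it slowly all the way back out under the fingers, without letting it snap back, and come clear. Do not touch the bar or squeeze the lever against it, and leave the loose things on the bench where they lie.

Things in the scene. Friction and masses are not known exactly. Their poses are not given: they have to be found in the camera images.
- vise: small green vise fixed to the bench, base 150 mm by 100 mm, jaws 106 mm high. It grips the foot of a bronze stanchion base whose socket carries the bar across the top. Origin on the bench under the socket, z up; the bar runs along y, 160 mm above the bench, and the lever is on the -x side of the bar (the robot's side). The screw handle sticks out to 129 mm on the -x side, at most 65 mm high. Nothing of the vise, bar or lever is higher than 180 mm
- bar_mid (a point): point on the axis of the bar, at the middle of its black rubber grip (29 mm thick, 105 mm long); the bar is level along the vise's y, from 100 mm on the -y side of the vise's origin to 130 mm on the +y side, 160 mm above the bench; it does not move
- lever_pivot (a point): axis of the lever's upright pivot pin, at the lever's mid-height, 160 mm above the bench, 34 mm to the -x side of the bar's axis; it does not move
- lever_pad (a point): the place to press: a point on the centre line of the lever's blade, 115 mm from the pivot, at mid-height, 160 mm above the bench; it moves with the lever. The blade is aluminium, straight, 10 mm thick (5 mm either side of this point), 18 mm high, and runs level from the pivot along the bar towards the vise's +y. At the stop it is parallel to the bar with the face towards the bar 14.5 mm short of the rubber grip
- lever_ball (a point): centre of the red ball, 24 mm across, at the lever's free end, 148 mm from the pivot in line with the blade; it moves with the lever
- cap_center (a point): brass tiller cap, domed, 46 mm across, 36 mm high, standing on the bench; point at its centre
- punch_center (a point): steel drift punch, 138 mm long, 12 mm thick, lying on the bench; point at its middle
- die_center (a point): copper grommet die, a ring 44 mm across and 25 mm high, on the bench; point at its centre
- rowlock_center (a point): burnished brass rowlock, a U with a shank, 125 mm by 95 mm, 13 mm thick, lying flat on the bench; point at its middle
- cleat_center (a point): bronze cleat, 132 mm long, 38 mm high, on the bench; point at its centre
- mallet_center (a point): wooden mallet lying on the bench, 275 mm long, head 110 mm by 60 mm by 60 mm; point at the centre of the head
- lever (a joint): angle of the lever about its upright pivot, rad: 0 out at rest, growing as it is pressed in towards the bar (clockwise seen from above), 0.30 at its stop. A spring returns it: about 2.6 N is needed at the pad to start it, 6.5 N just before the stop; let go, it snaps back at over 3 rad/s

How it is judged:
By the outcome, as a careful person would: the job done as asked, in the order asked, and still so for the second after the job is handed in, with the robot touching nothing.
It also fails if it takes over 48 s, if anything falls off the work surface, if the arm or the gripper's body presses on something with over 40 N, if the wrist force passes 120 N, or if a joint passes its speed limit or range.

## Working session

There is one attempt and no reset: what is moved stays moved. The work goes in short steps, Python scripts to look and compute and a shell command to move; the robot and the scene stay as the last step left them, time stands still between calls to the robot, and variables do not carry over. Pictures are saved under pics/ and viewed, and the job is handed in when it is done.

```bash
mkdir -p pics; cat > h.py <<'E'
import numpy as np, cv2
from plant import readout, viewer, arm
def snap(n,tag):
    d=viewer.get_image(n); cv2.imwrite(f'pics/{n}_{tag}.png',d['img'][:,:,::-1]); return d
def ray(d,u,v,fish=False):
    f=192/np.tan(np.radians(d['vfov'])/2); x=(u-d['cx']);y=(v-d['cy'])
    if fish:
        r=np.hypot(x,y); th=r/f; c=np.array([x/r*np.sin(th),y/r*np.sin(th),np.cos(th)])
    else: c=np.array([x/f,y/f,1])
    R=np.array(d['R']);t=np.array(d['t']); w=R.T@c
    return -R.T@t, w/np.linalg.norm(w)
def onz(d,u,v,z,fish=False):
    o,w=ray(d,u,v,fish); return o+w*(z-o[2])/w[2]
def tri(*rs):
    A=0;b=0
    for o,w in rs:
        P=np.eye(3)-np.outer(w,w); A=A+P; b=b+P@o
    X=np.linalg.solve(A,b); return X,[np.linalg.norm((np.eye(3)-np.outer(w,w))@(X-o)) for o,w in rs]
def proj(d,X):
    f=192/np.tan(np.radians(d['vfov'])/2); c=np.array(d['R'])@X+np.array(d['t']); return f*c[:2]/c[2]+[d['cx'],d['cy']]
E
python3 - <<'E'
from h import *
import pickle
o=readout.get_obs(); print({k:np.round(v,3) for k,v in o.items()})
D={n:snap(n,'0') for n in('scene','top','wrist')}
pickle.dump(D,open('d0.pkl','wb'))
for n,d in D.items(): print(n,d['vfov'],-np.array(d['R']).T@d['t'])
E
```

```text
{'time_s': np.float64(0.0), 'joint_positions': array([-1.528,  0.259,  1.536, -0.   ,  1.348, -0.203]), 'dq': array([-0.001, -0.   ,  0.   , -0.   ,  0.001,  0.   ]), 'joint_efforts': array([-1.0000e-03, -4.4603e+01, -2.9057e+01, -1.0000e-03,  1.1000e-02,
        0.0000e+00]), 'eef_pos': array([ 0.134, -0.533,  0.23 ]), 'orientation': array([-1.573,  0.   , -2.896]), 'force': array([0.034, 0.091, 0.269]), 'wrist_torque': array([-0.051,  0.057, -0.07 ]), 'opening': np.float64(1.001)}
scene 47.59167378981238 [1.40082825 0.26209661 0.97369896]
top 42.17684111675104 [ 0.34448863 -0.13751128  1.4660593 ]
wrist 65.70646984690485 [ 0.20958976 -0.51216372  0.37346081]
```

View pics/scene_0.png

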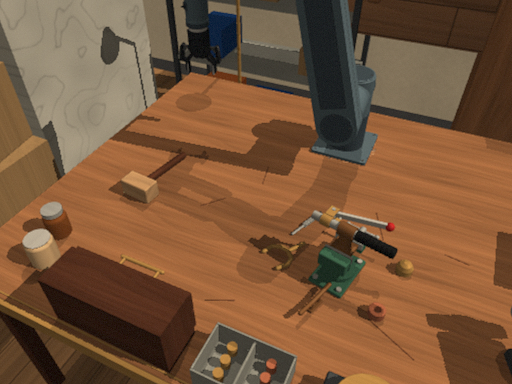

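View pics/top_0.png

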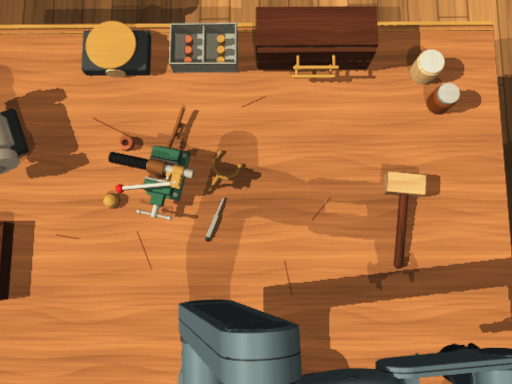

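View pics/wrist_0.png

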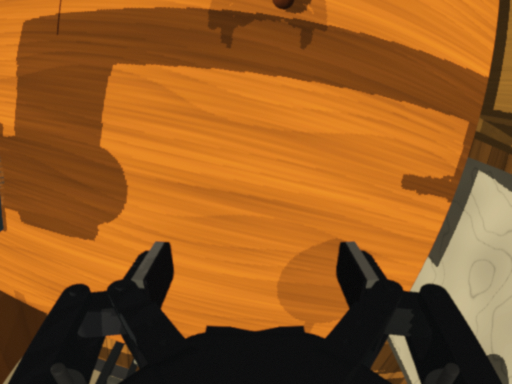

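The scene view shows the red ball at about (391,227), with the bar running to its black grip at about (380,243). In the top view the ball is at (119,188), the lever pivot near (175,182), the grip at (125,160) and the cap at (111,201). I'll zoom in on both.

```bash
python3 - <<'E'
from h import *
import pickle
D=pickle.load(open('d0.pkl','rb'))
def crop(n,x,y,w,h,s):
    cv2.imwrite(f'pics/{n}_z.png',cv2.resize(D[n]['img'][y:y+h,x:x+w,::-1],None,fx=s,fy=s,interpolation=cv2.INTER_CUBIC))
crop('top',95,95,160,120,5); crop('scene',250,190,180,130,4.4)
C={}
for n in('top','scene'):
    i=D[n]['img'].astype(int); m=((i[...,0]>150)&(i[...,1]<60)&(i[...,2]<70)).astype(np.uint8)
    k,l,s,c=cv2.connectedComponentsWithStats(m)
    for a in range(1,k):
        if s[a,4]>5: print(n,s[a],c[a])
E
```

```text
top [116 185   6   8  35] [118.77142857 188.22857143]
scene [389 223   5   7  25] [391.08 225.64]
```

View pics/top_z.png

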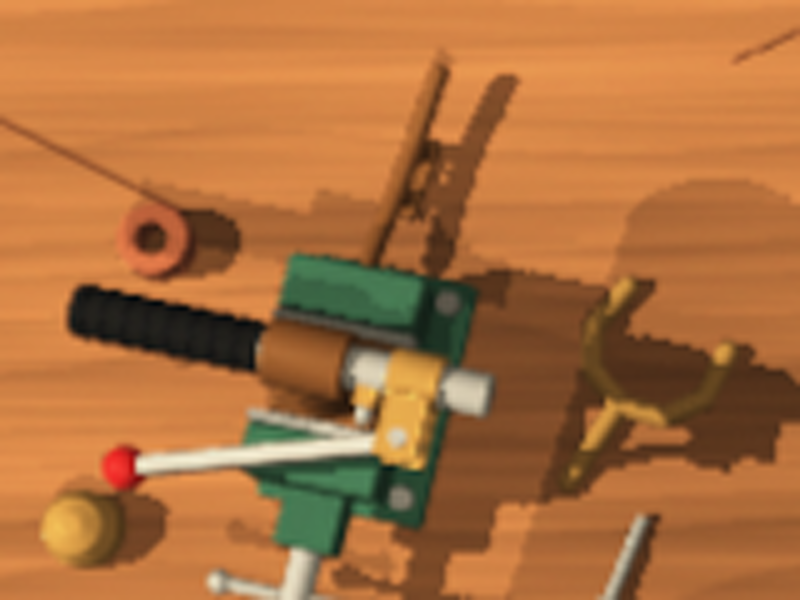

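View pics/scene_z.png

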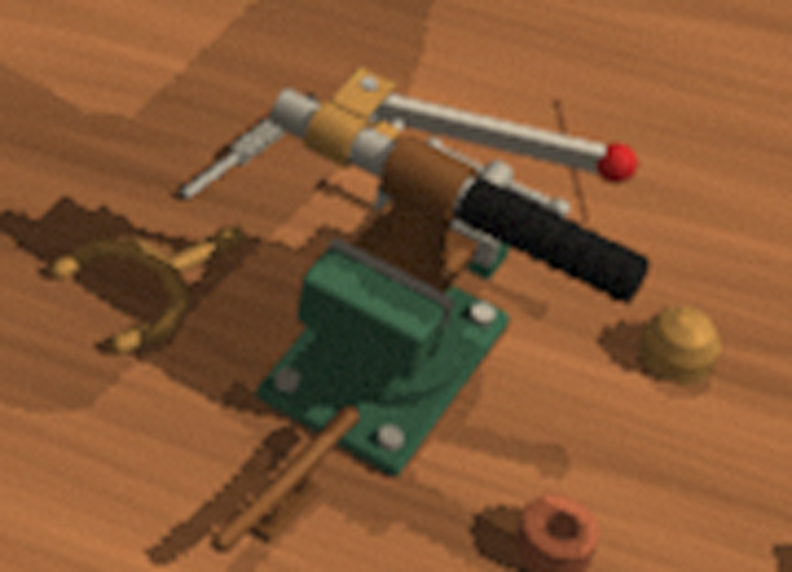

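```bash
python3 - <<'E'
from h import *
import pickle
D=pickle.load(open('d0.pkl','rb'));T=D['top'];S=D['scene']
t=lambda u,v:(95+(u+.5)/5-.5,95+(v+.5)/5-.5)
s=lambda u,v:(250+(u+.5)/4.4-.5,190+(v+.5)/4.4-.5)
def two(n,a,b): print(n,*[np.round(q,4) for q in tri(ray(T,*t(*a)),ray(S,*s(*b)))])
two('ball',(122,467),(618,161)); two('pin',(397,437),(369,84)); two('gripend',(77,310),(630,280)); two('cap',(80,525),(682,338)); two('die',(150,238),(562,522))
two('barend',(487,393),(290,108))
P=lambda a,z:onz(T,*t(*a),z)
b=P((122,467),.16);p=P((397,437),.178);g=P((77,310),.16);e=P((487,393),.16);g2=P((258,347),.16)
print('ball',b,'pin',p,'bar',g,g2,e)
y=(g-e)[:2];L=np.linalg.norm(y);y/=L;x=np.array([y[1],-y[0]]);print('y',y,'x',x,np.degrees(np.arctan2(x[1],x[0])),'L',L)
for n,q in(('pin',p),('ball',b)): print(n,(q[:2]-g[:2])@x,(q[:2]-g[:2])@y)
d=(b-p)[:2];print('lever len',np.linalg.norm(d),'ang to bar',np.degrees(np.arccos(d@y/np.linalg.norm(d))))
print('gripmid',(g[:2]+g2[:2])/2)
for n,a,z in(('cap',(80,528),.03),('die',(152,237),.025),('punchtop',(645,520),.006)): print(n,P(a,z))
E
```

```text
ball [0.5381 0.2537 0.1589] [0.0002 0.0002]
pin [0.5513 0.1049 0.1728] [0.0003 0.0003]
gripend [0.6243 0.2805 0.1572] [0.0015 0.0015]
cap [0.5248 0.3206 0.0154] [0.0008 0.0008]
die [0.6963 0.2838 0.0226] [0.0003 0.0003]
barend [0.5766 0.0625 0.1575] [0.0029 0.0029]
ball [0.53793502 0.25324476 0.16      ] pin [0.5505734  0.10359603 0.178     ] bar [0.62338301 0.28117524 0.16      ] [0.60263491 0.18285751 0.16      ] [0.577023  0.0594144 0.16     ]
y [0.20463036 0.97883932] x [ 0.97883932 -0.20463036] -11.807861293675263 L 0.22655488593215664
pin -0.03493081168148564 -0.18872056265114598
ball -0.07792443267701449 -0.04482470209605759
lever len 0.1501814573480915 ang to bar 16.63524548428353
gripmid [0.61300896 0.23201637]
cap [0.52134841 0.31518078 0.03      ]
die [0.69641109 0.28160175 0.025     ]
punchtop [ 0.52773812 -0.01243241  0.006     ]
```

Both views agree. The bar yaw is −11.8° and the lever stands 16.6° off the bar, so it's at rest. The pivot is at about (0.551,0.1045) and the pad at about (0.541,0.220), z 0.16. I'll turn the tool so that its z axis is along the lever's normal, then shut the fingers.

```bash
python3 -m jog '[0,0,0,-8,0,0,0,0,-8,0,0,0,0,-8,0,0,0,0,-8,0,0,0,0,-8,0,0,0,0,-8,0,0,0,0,-8,0,0,0,0,-8,0,0,0,0,-8,0,0,0,0,-8,0]' 40
```

```text
time_s: 1.15
eef_pos: [0.1337, -0.5305, 0.2268]
orientation: [-1.57, 0.01, -1.444]
force: [-0.0, -0.1, -0.5]
opening: -0.002
```

```bash
python3 -m jog '[-40,0,26,0,0,-40,0,26,0,0,-40,0,26,0,0,-40,0,26,0,0,-40,0,26,0,0,-40,0,26,0,0,-40,0,26,0,0,-40,0,26,0,0,-40,0,26,0,0,-40,0,26,0,0,-40,0,26,0,0,-40,0,26,0,0]'; python3 - <<'E'
from h import *
o=readout.get_obs();print(np.round(o['joint_positions'],2))
E
```

```text
time_s: 2.35
eef_pos: [0.3858, 0.0001, 0.2296]
orientation: [-1.567, 0.01, -1.453]
force: [0.2, -0.7, -0.0]
opening: 0.001
[-0.3  -0.05  1.89  0.01  1.3  -0.42]
```

```bash
python3 -m jog '[-36,0,23,0,0,-36,0,23,0,0,-36,0,23,0,0,-36,0,23,0,0,-30,0,18,1,0,-20,0,12,1,0,0,0,0,0,0]'; python3 - <<'E'
from h import *
import pickle
D={n:snap(n,'1') for n in('scene','top','wrist')}
pickle.dump(D,open('d1.pkl','wb'))
d=D['top'];cv2.imwrite('pics/top_1z.png',cv2.resize(d['img'][95:215,80:240,::-1],None,fx=4,fy=4,interpolation=cv2.INTER_CUBIC))
o=readout.get_obs();print(o['eef_pos'],o['orientation'],o['force'])
E
```

```text
time_s: 3.05
eef_pos: [0.4867, 0.2235, 0.2308]
orientation: [-1.567, 0.011, -1.48]
force: [0.2, -1.0, -0.4]
opening: 0.003
[0.4855101  0.22046978 0.23088407] [-1.5677952   0.00916406 -1.48184703] [-0.84536697 -0.51020886  0.11014967]
```

View pics/wrist_1.png

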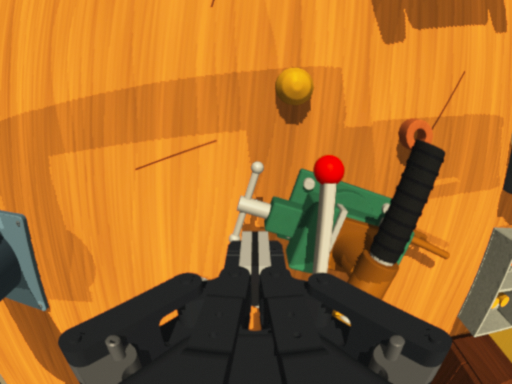

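View pics/top_1z.png

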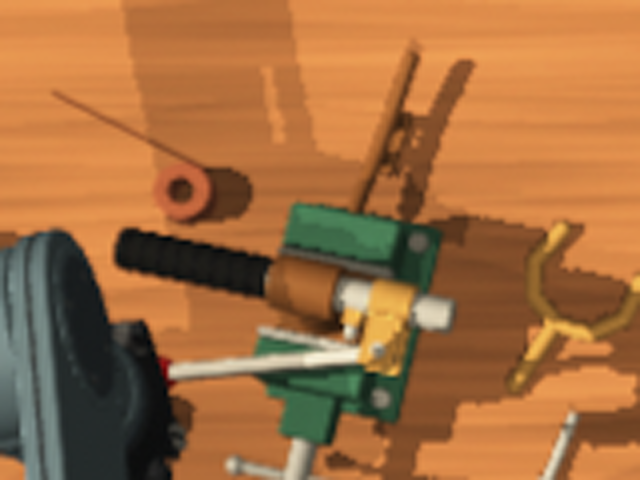

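View pics/scene_1.png

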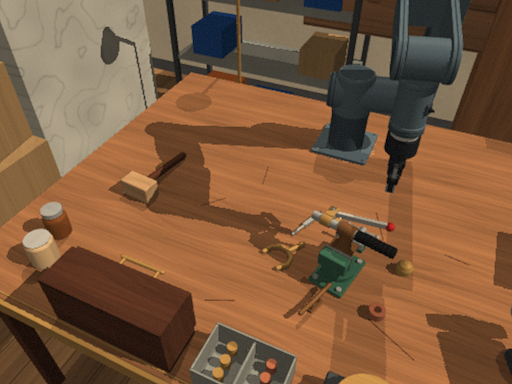

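The wrist view shows the shut fingertips at about (240–270, 235–270). They're narrow grey pads that step out to the black finger body. The ball is at (329,170) and the blade runs down to (322,270). I'll zoom in to find where the step lies above the tip.

```bash
python3 - <<'E'
from h import *
import pickle
from scipy.spatial.transform import Rotation as Ro
D=pickle.load(open('d1.pkl','rb'));d=D['wrist']
cv2.imwrite('pics/w1z.png',cv2.resize(d['img'][220:384,150:370,::-1],None,fx=3.6,fy=3.6,interpolation=cv2.INTER_CUBIC))
o=readout.get_obs();R=Ro.from_euler('xyz',o['orientation']).as_matrix();p=o['eef_pos']
def pw(X):
    c=np.array(d['R'])@X+d['t'];f=192/np.tan(np.radians(d['vfov'])/2);r=np.hypot(c[0],c[1]);th=np.arctan2(r,c[2]);return np.round([d['cx']+f*th*c[0]/r,d['cy']+f*th*c[1]/r])
for h in(0,10,20,30,40,60,80):
    q=[pw(p+R@np.array([-.011,-h/1e3,z/1e3])) for z in(-14.5,-8,0,8,14.5,30)]
    print(h,*[tuple(((a-[150,220])*3.6).astype(int)) for a in q])
E
```

```text
0 (np.int64(273), np.int64(43)) (np.int64(316), np.int64(43)) (np.int64(370), np.int64(43)) (np.int64(424), np.int64(43)) (np.int64(471), np.int64(43)) (np.int64(572), np.int64(43))
10 (np.int64(266), np.int64(75)) (np.int64(313), np.int64(75)) (np.int64(370), np.int64(75)) (np.int64(428), np.int64(75)) (np.int64(475), np.int64(75)) (np.int64(583), np.int64(72))
20 (np.int64(259), np.int64(108)) (np.int64(309), np.int64(111)) (np.int64(370), np.int64(111)) (np.int64(432), np.int64(111)) (np.int64(482), np.int64(111)) (np.int64(597), np.int64(108))
30 (np.int64(252), np.int64(147)) (np.int64(306), np.int64(151)) (np.int64(370), np.int64(151)) (np.int64(435), np.int64(151)) (np.int64(489), np.int64(151)) (np.int64(612), np.int64(147))
40 (np.int64(244), np.int64(194)) (np.int64(302), np.int64(194)) (np.int64(370), np.int64(194)) (np.int64(439), np.int64(194)) (np.int64(496), np.int64(194)) (np.int64(630), np.int64(190))
60 (np.int64(223), np.int64(302)) (np.int64(288), np.int64(306)) (np.int64(370), np.int64(306)) (np.int64(450), np.int64(306)) (np.int64(514), np.int64(306)) (np.int64(666), np.int64(298))
80 (np.int64(194), np.int64(450)) (np.int64(273), np.int64(453)) (np.int64(367), np.int64(453)) (np.int64(464), np.int64(453)) (np.int64(540), np.int64(450)) (np.int64(716), np.int64(435))
```

View pics/w1z.png

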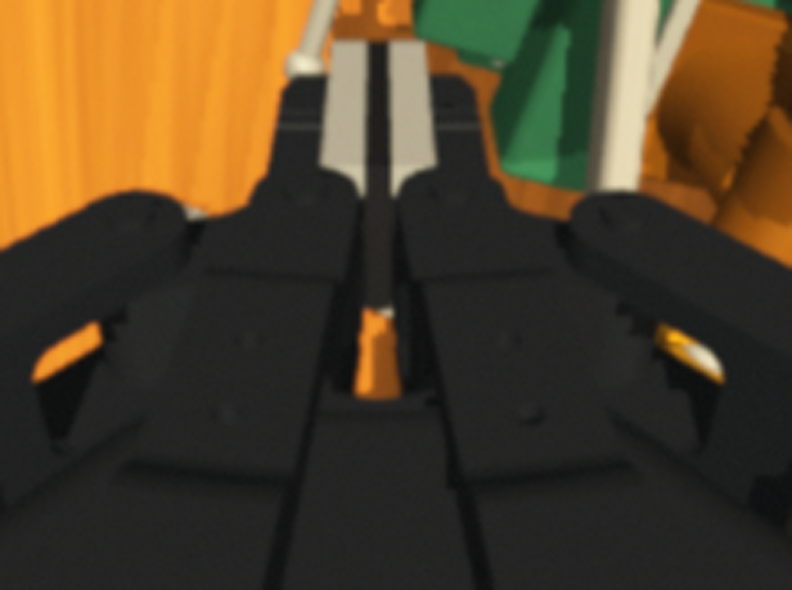

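The finger backs are flat, about 14.5 mm out, from roughly 12 to 33 mm above the tip. The knuckles flare out above that. With the tip at z≈0.142 the blade meets the flat backs and the knuckles stay above the bar. I'll descend beside the lever with a 35 mm gap.

```bash
python3 -m jog '[0,15,0,0,0,0,20,0,0,0,0,20,0,0,0,0,20,0,0,0,0,12,0,0,0,0,0,0,0,0,0,0,0,0,0]'; python3 - <<'E'
from h import *
import pickle
d=snap('wrist','2');pickle.dump(d,open('d2.pkl','wb'))
o=readout.get_obs();print(o['time_s'],o['eef_pos'],o['orientation'],o['force'])
b=np.array([.538,.2535]);p=np.array([.551,.1045]);u=(b-p)/np.linalg.norm(b-p);n=np.array([u[1],-u[0]])
pad=p+.115*u;e=o['eef_pos'][:2]-pad;print('along',e@u,'normal',e@n,'n ang',np.degrees(np.arctan2(n[1],n[0])),'z ang',np.degrees(o['orientation'][2])+90)
E
```

```text
time_s: 3.9
eef_pos: [0.4848, 0.213, 0.1438]
orientation: [-1.565, 0.007, -1.49]
force: [0.7, 0.5, -0.0]
opening: 0.0
3.95 [0.48481031 0.21299619 0.14392751] [-1.5648966   0.00721697 -1.49010779] [-0.79773874 -0.04306702  0.22159063]
along -0.0011613384311840197 normal -0.05650890419225604 n ang 4.986333771235499 z ang 4.623112576440818
```

View pics/wrist_2.png

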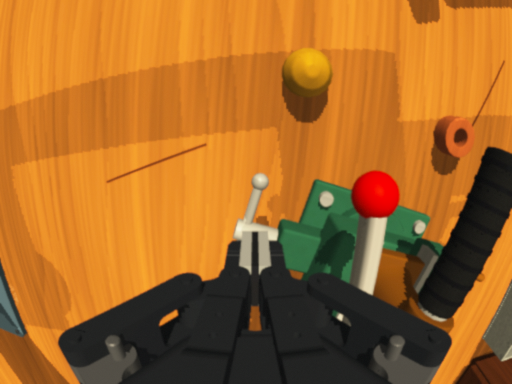

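The wrist view shows the ball at (375,194) and the blade to the right of the fingers, with clear space between them. I'll approach to just short of contact.

```bash
python3 -m jog '[0,0,8,0,0,0,0,10,0,0,0,0,8,0,0,0,0,4,0,0,0,0,0,0,0]'; python3 - <<'E'
from h import *
d=snap('wrist','3')
o=readout.get_obs();print(o['time_s'],o['eef_pos'],o['orientation'],o['force'])
E
```

```text
time_s: 4.45
eef_pos: [0.5203, 0.216, 0.1475]
orientation: [-1.558, 0.008, -1.49]
force: [0.6, -0.5, -0.7]
opening: 0.001
4.5 [0.51996559 0.21598    0.14741914] [-1.55824687  0.00790409 -1.49000332] [0.6120985  0.19608848 0.55536204]
```

View pics/wrist_3.png

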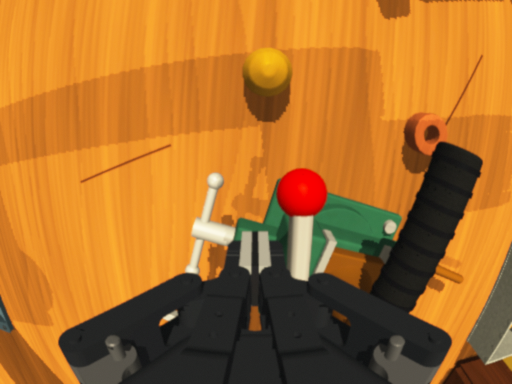

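```bash
python3 -m jog '[0,3,0,0,0,0,2,1,0,0,0,0,1.5,0,0,-0.3,0,1.5,0.8,0,-0.3,0,1.5,0.8,0,-0.3,0,1.5,0.8,0]'; python3 - <<'E'
from h import *
o=readout.get_obs();print(o['time_s'],o['eef_pos'],o['orientation'],o['force'])
E
```

```text
time_s: 5.1
eef_pos: [0.5248, 0.2174, 0.1414]
orientation: [-1.563, 0.008, -1.534]
force: [-2.2, -0.7, 1.6]
opening: -0.003
5.1 [0.52482891 0.21744707 0.14136286] [-1.56316711  0.00779493 -1.5343705 ] [-2.2274032  -0.65988544  1.60742929]
```

```bash
cat >> h.py <<'E'
def st():
    from scipy.optimize import brentq
    o=readout.get_obs();p=np.array([.551,.1045]);a0=np.arctan2(.149,-.013);r=o['eef_pos'][:2]-p
    g=lambda th:r@np.array([np.sin(a0-th),-np.cos(a0-th)])+.0195
    th=brentq(g,-.3,.6);u=np.array([np.cos(a0-th),np.sin(a0-th)])
    print('t',o['time_s'],'theta',round(th,3),'along',round(r@u,4),'tool turn rel lever deg',round(np.degrees(o['orientation'][2]+np.pi/2-(a0-th-np.pi/2)),2),'z',round(o['eef_pos'][2],4),'F',np.round(o['force'],2))
E
python3 -m jog '[-0.3,0,2,0.7,0,-0.3,0,2,0.7,0,-0.3,0,2,0.7,0,-0.3,0,2,0.7,0]'; python3 -c "from h import *;st()"
```

```text
time_s: 5.5
eef_pos: [0.5318, 0.2188, 0.1414]
orientation: [-1.567, 0.008, -1.588]
force: [-3.2, -0.6, 2.3]
opening: -0.0
t 5.5 theta 0.09 along 0.1142 tool turn rel lever deg -0.82 z 0.1414 F [-3.21 -0.55  2.33]
```

```bash
python3 -m jog '[-0.3,0,2,0.8,0,-0.3,0,2,0.8,0,-0.3,0,2,0.8,0,-0.3,0,2,0.8,0,-0.3,0,2,0.8,0,-0.3,0,2,0.8,0]'; python3 -c "from h import *;st()"
```

```text
time_s: 6.1
eef_pos: [0.5439, 0.2201, 0.1414]
orientation: [-1.57, 0.008, -1.679]
force: [-4.9, -0.8, 3.3]
opening: -0.001
t 6.1 theta 0.194 along 0.1142 tool turn rel lever deg -0.04 z 0.1414 F [-4.86 -0.76  3.31]
```

```bash
python3 -m jog '[-0.3,0,2,0.9,0,-0.3,0,2,0.9,0,-0.3,0,2,0.9,0,-0.3,0,1.5,0.8,0]'; python3 -c "
from h import *
st();snap('wrist','4');st()"
```

```text
time_s: 6.5
eef_pos: [0.551, 0.2205, 0.1415]
orientation: [-1.572, 0.007, -1.745]
force: [-5.4, -1.6, 3.8]
opening: 0.001
t 6.5 theta 0.256 along 0.1144 tool turn rel lever deg -0.33 z 0.1415 F [-5.43 -1.57  3.85]
t 6.55 theta 0.257 along 0.1144 tool turn rel lever deg -0.3 z 0.1414 F [-5.4  -0.02  3.47]
```

View pics/wrist_4.png

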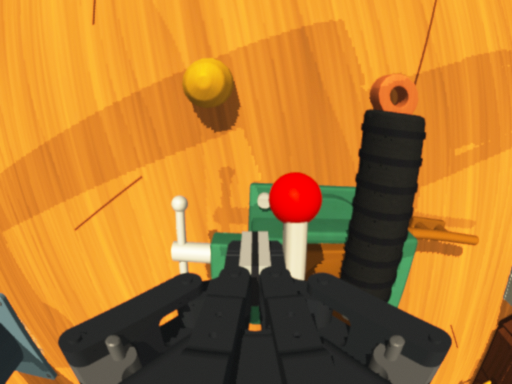

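The blade is nearly parallel to the grip, with the ball at (295,197) and the grip at (385,200). The knuckle passes above the bar. I'll creep on until I feel the stop.

```bash
python3 -m jog '[-0.2,0,1.2,0.6,0,-0.2,0,1.2,0.6,0,-0.2,0,1.2,0.6,0]'; python3 -c "from h import *;st()"; python3 -m jog '[0,0,1.2,0.2,0]';python3 -m jog '[0,0,1.2,0.2,0]';python3 -c "from h import *;st()"
```

```text
time_s: 6.85
eef_pos: [0.5538, 0.2207, 0.1414]
orientation: [-1.575, 0.007, -1.78]
force: [-6.1, -0.9, 4.2]
opening: 0.001
t 6.85 theta 0.28 along 0.1146 tool turn rel lever deg -0.98 z 0.1414 F [-6.1  -0.94  4.17]
time_s: 6.95
eef_pos: [0.5546, 0.2206, 0.1414]
orientation: [-1.576, 0.007, -1.785]
force: [-6.2, 0.2, 3.9]
opening: -0.001
time_s: 7.05
eef_pos: [0.5554, 0.2206, 0.1414]
orientation: [-1.578, 0.007, -1.789]
force: [-6.6, -0.2, 3.4]
opening: 0.002
t 7.05 theta 0.293 along 0.1145 tool turn rel lever deg -0.7 z 0.1414 F [-6.64 -0.21  3.41]
```

```bash
for i in 1 ; do python3 -m jog '[0,0,1.2,0,0]'; python3 -m jog '[0,0,1.2,0,0]'; python3 -m jog '[0,0,1.2,0,0]'; done;python3 -c "from h import *;st()"
```

```text
time_s: 7.15
eef_pos: [0.5561, 0.2205, 0.1414]
orientation: [-1.579, 0.007, -1.79]
force: [-6.0, -0.3, 4.2]
opening: -0.004
time_s: 7.25
eef_pos: [0.5568, 0.2204, 0.1415]
orientation: [-1.58, 0.007, -1.79]
force: [-7.3, -0.2, 4.6]
opening: -0.002
time_s: 7.35
eef_pos: [0.5574, 0.2203, 0.1415]
orientation: [-1.581, 0.006, -1.791]
force: [-5.8, 0.1, 5.2]
opening: -0.001
t 7.35 theta 0.311 along 0.1143 tool turn rel lever deg 0.24 z 0.1415 F [-5.78  0.07  5.24]
```

```bash
for i in 1 ; do python3 -m jog '[0,0,1.2,0,0]'; python3 -m jog '[0,0,1.2,0,0]'; done;python3 -c "from h import *;st();snap('wrist','5');snap('scene','5')"
```

```text
time_s: 7.45
eef_pos: [0.5579, 0.2202, 0.1415]
orientation: [-1.583, 0.006, -1.792]
force: [-8.6, -0.6, 4.5]
opening: -0.0
time_s: 7.55
eef_pos: [0.5579, 0.2202, 0.1415]
orientation: [-1.585, 0.006, -1.792]
force: [-9.4, 0.1, 5.7]
opening: 0.003
t 7.55 theta 0.316 along 0.1142 tool turn rel lever deg 0.44 z 0.1415 F [-9.42  0.06  5.7 ]
```

View pics/wrist_5.png

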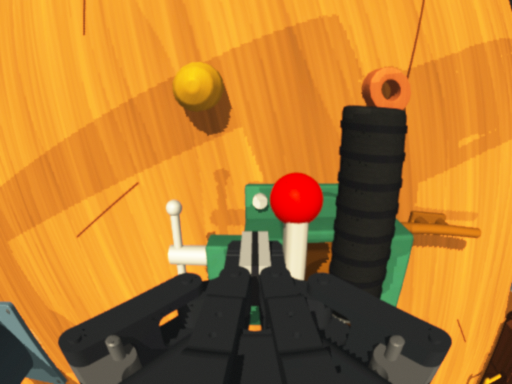

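At the stop: the TCP position has stopped advancing and the force has jumped to 9.4 N, with the lever parallel to the grip and a gap left between them. I'll hold here with a small steady push.

```bash
python3 -m jog '[0,0,1.2,0,0,0,0,1.2,0,0,0,0,1.2,0,0,0,0,1.2,0,0]';python3 -c "from h import *;st()"
```

```text
time_s: 8.05
eef_pos: [0.5577, 0.2202, 0.1416]
orientation: [-1.595, 0.004, -1.794]
force: [-8.7, 0.2, 6.0]
opening: 0.0
t 8.05 theta 0.314 along 0.1143 tool turn rel lever deg 0.19 z 0.1416 F [-8.74  0.15  6.02]
```

```bash
python3 -m jog '[0,0,1.2,0,0,0,0,1.2,0,0,0,0,1.2,0,0,0,0,1.2,0,0,0,0,1.2,0,0,0,0,1.2,0,0]';python3 -c "from h import *;st();snap('wrist','6')"
```

```text
time_s: 8.65
eef_pos: [0.5573, 0.2203, 0.1418]
orientation: [-1.611, 0.002, -1.797]
force: [-9.3, 1.2, 5.3]
opening: -0.001
t 8.65 theta 0.31 along 0.1143 tool turn rel lever deg -0.17 z 0.1418 F [-9.3  1.2  5.3]
```

View pics/wrist_6.png

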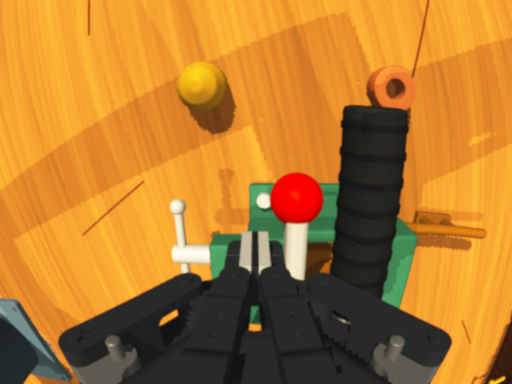

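```bash
python3 -m jog '[0,0,0.9,0,0,0,0,0.9,0,0,0,0,0.9,0,0]';python3 -c "from h import *;st()"
```

```text
time_s: 9.0
eef_pos: [0.557, 0.2204, 0.142]
orientation: [-1.617, 0.001, -1.798]
force: [-7.2, 0.5, 5.0]
opening: -0.003
t 9.0 theta 0.308 along 0.1144 tool turn rel lever deg -0.37 z 0.142 F [-7.19  0.46  5.01]
```

Each row re-bases on the measured pose, so the tool tilts a little every time. I'll press once more, then let time pass on camera looks, which hold the target, while I watch the force.

```bash
python3 -m jog '[0,0,1.5,0,0,0,0,1.5,0,0]';python3 - <<'E'
from h import *
st()
for i in range(12):
    d=viewer.get_image(('wrist','scene')[i%2])
    if i%3==2: st()
d=snap('scene','7'); cv2.imwrite('pics/s7z.png',cv2.resize(d['img'][140:280,270:450,::-1],None,fx=4.2,fy=4.2,interpolation=cv2.INTER_CUBIC))
E
```

```text
time_s: 9.2
eef_pos: [0.557, 0.2203, 0.142]
orientation: [-1.623, -0.0, -1.799]
force: [-9.6, -0.2, 7.0]
opening: 0.002
t 9.2 theta 0.308 along 0.1144 tool turn rel lever deg -0.41 z 0.142 F [-9.57 -0.2   7.03]
t 9.35 theta 0.308 along 0.1144 tool turn rel lever deg -0.4 z 0.142 F [-10.04   0.21   6.04]
t 9.5 theta 0.308 along 0.1143 tool turn rel lever deg -0.42 z 0.142 F [-9.92  0.25  6.8 ]
t 9.65 theta 0.308 along 0.1143 tool turn rel lever deg -0.4 z 0.142 F [-9.34  1.09  6.6 ]
t 9.8 theta 0.308 along 0.1144 tool turn rel lever deg -0.41 z 0.142 F [-9.4  -0.61  6.15]
```

View pics/s7z.png

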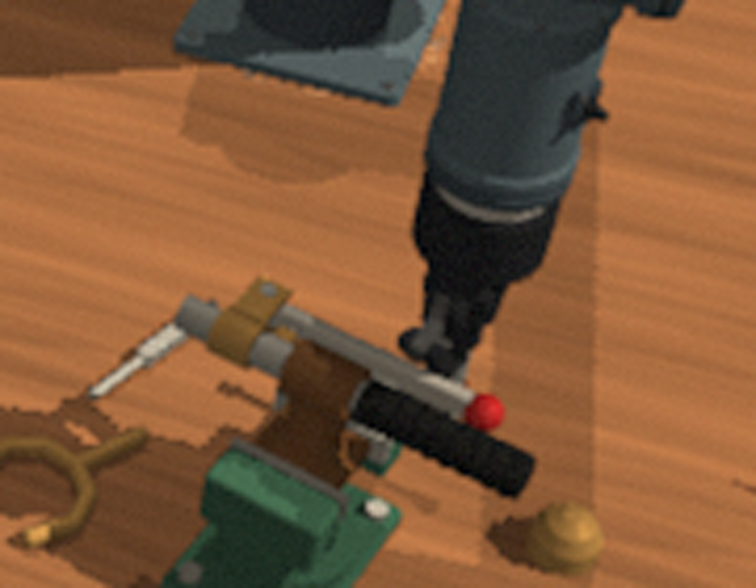

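The force is steady at 9.5–10 N. The scene shows the lever parallel to the bar with a visible gap, and the fingers behind the blade, clear of the grip. I'll hold out the rest of the two seconds.

```bash
python3 - <<'E'
from h import *
for i in range(32):
    d=viewer.get_image('wrist')
    if i%8==7: st()
E
```

```text
t 10.25 theta 0.308 along 0.1144 tool turn rel lever deg -0.41 z 0.142 F [-9.6  -0.43  6.95]
t 10.65 theta 0.308 along 0.1143 tool turn rel lever deg -0.41 z 0.142 F [-9.05  0.65  6.36]
t 11.05 theta 0.308 along 0.1144 tool turn rel lever deg -0.41 z 0.142 F [-9.98  0.97  6.83]
t 11.45 theta 0.308 along 0.1144 tool turn rel lever deg -0.41 z 0.142 F [-9.9   0.75  6.16]
```

Held from 9.2 to 11.45 s at about 9.5 N. Now I'll ease it out slowly, with the fingers following the lever.

```bash
python3 -m jog '[0.1,0,-0.5,-0.2,0,0.2,0.1,-1.2,-0.6,0,0.2,0.1,-1.2,-0.6,0,0.2,0.1,-1.2,-0.6,0]'; python3 -c "from h import *;st()"
```

```text
time_s: 11.85
eef_pos: [0.5507, 0.2208, 0.1421]
orientation: [-1.627, 0.0, -1.765]
force: [-4.6, -0.5, 3.0]
opening: -0.004
t 11.85 theta 0.253 along 0.1147 tool turn rel lever deg -1.65 z 0.1421 F [-4.64 -0.51  2.98]
```

```bash
python3 -m jog '[0.2,0.1,-1,-0.8,0,0.2,0.1,-1,-0.8,0,0.2,0.1,-1,-0.8,0,0.2,0.1,-1,-0.8,0,0.2,0.1,-1,-0.8,0]'; python3 -c "from h import *;st()"
```

```text
time_s: 12.35
eef_pos: [0.5444, 0.2204, 0.1422]
orientation: [-1.63, 0.003, -1.696]
force: [-5.6, -1.5, 4.0]
opening: -0.004
t 12.35 theta 0.199 along 0.1144 tool turn rel lever deg -0.75 z 0.1422 F [-5.65 -1.53  3.96]
```

```bash
python3 -m jog '[0.2,0.1,-1,-0.6,0,0.2,0.1,-1,-0.6,0,0.2,0.1,-1,-0.6,0,0.2,0.1,-1,-0.6,0,0.2,0.1,-1,-0.6,0,0.2,0.1,-1,-0.6,0,0.2,0.1,-1,-0.6,0,0.2,0.1,-1,-0.6,0]'; python3 -c "from h import *;st()"
```

```text
time_s: 13.15
eef_pos: [0.5362, 0.2194, 0.1421]
orientation: [-1.628, 0.008, -1.608]
force: [-4.7, -1.1, 2.7]
opening: 0.0
t 13.15 theta 0.128 along 0.1142 tool turn rel lever deg 0.25 z 0.1421 F [-4.67 -1.12  2.74]
```

```bash
python3 -m jog '[0.2,0.1,-1,-0.5,0,0.2,0.1,-1,-0.5,0,0.2,0.1,-1,-0.5,0,0.2,0.1,-1,-0.5,0,0.2,0.1,-1,-0.5,0,0.2,0.1,-1,-0.5,0,0.2,0.1,-1,-0.5,0,0.2,0.1,-1,-0.5,0]'; python3 -c "from h import *;st()"
```

```text
time_s: 13.95
eef_pos: [0.5283, 0.218, 0.1419]
orientation: [-1.626, 0.013, -1.532]
force: [-3.9, -0.6, 4.0]
opening: -0.005
t 13.95 theta 0.059 along 0.1141 tool turn rel lever deg 0.64 z 0.1419 F [-3.88 -0.57  3.99]
```

```bash
python3 -m jog '[0.2,0.1,-1,-0.5,0,0.2,0.1,-1,-0.5,0,0.2,0.1,-1,-0.5,0,0.2,0.1,-0.8,-0.4,0]'; python3 -c "from h import *;st()"; python3 -m jog '[0.1,0,-0.7,-0.3,0,0.1,0,-0.7,-0.3,0]';python3 -c "from h import *;st()"
```

```text
time_s: 14.35
eef_pos: [0.5245, 0.2171, 0.1416]
orientation: [-1.625, 0.016, -1.496]
force: [-2.6, -0.4, 2.4]
opening: -0.003
t 14.35 theta 0.025 along 0.114 tool turn rel lever deg 0.76 z 0.1416 F [-2.55 -0.42  2.39]
time_s: 14.55
eef_pos: [0.5231, 0.2168, 0.1416]
orientation: [-1.624, 0.016, -1.484]
force: [-3.7, -0.2, 0.7]
opening: -0.003
t 14.55 theta 0.013 along 0.114 tool turn rel lever deg 0.7 z 0.1416 F [-3.72 -0.19  0.74]
```

```bash
python3 -m jog '[0,0,-0.7,-0.1,0,0,0,-0.7,-0.1,0,0,0,-0.7,0,0]';python3 -c "from h import *;st()"; python3 -m jog '[0,0,-0.7,0,0,0,0,-0.7,0,0,0,0,-0.7,0,0]';python3 -c "from h import *;st()"
```

```text
time_s: 14.85
eef_pos: [0.5218, 0.2165, 0.1416]
orientation: [-1.622, 0.016, -1.48]
force: [-0.6, 0.1, 0.7]
opening: -0.001
t 14.85 theta 0.001 along 0.1141 tool turn rel lever deg 0.26 z 0.1416 F [-0.56  0.09  0.69]
time_s: 15.15
eef_pos: [0.5209, 0.2161, 0.1417]
orientation: [-1.62, 0.016, -1.481]
force: [0.2, 0.0, -0.2]
opening: -0.003
t 15.15 theta -0.007 along 0.1139 tool turn rel lever deg -0.23 z 0.1417 F [ 0.19  0.05 -0.17]
```

The force dropped to zero at the rest angle. I'll back off, then go up and clear.

```bash
python3 -m jog '[0,0,-2,0,0,0,0,-6,0,0,0,0,-12,0,0,0,0,-15,0,0,0,0,-12,0,0,0,-15,-4,0,0,0,-25,0,0,0,0,-30,0,0,0,0,-30,-10,0,0,0,-25,-20,0,0,0,-10,-20,0,0,0,0,-10,0,0,0,0,0,0,0]'; python3 - <<'E'
from h import *
o=readout.get_obs();print(o['eef_pos'],o['force'],np.abs(o['dq']).max())
d=snap('wrist','8');snap('scene','8');T=snap('top','8');cv2.imwrite('pics/top_8z.png',cv2.resize(T['img'][95:215,95:255,::-1],None,fx=5,fy=5,interpolation=cv2.INTER_CUBIC))
E
```

```text
time_s: 16.45
eef_pos: [0.4038, 0.2032, 0.2865]
orientation: [-1.624, 0.016, -1.48]
force: [-0.1, 0.1, -0.7]
opening: -0.003
[0.40376021 0.20319746 0.28652504] [-0.146068    0.1070598  -0.66440044] 0.010507240366922
```

View pics/top_8z.png

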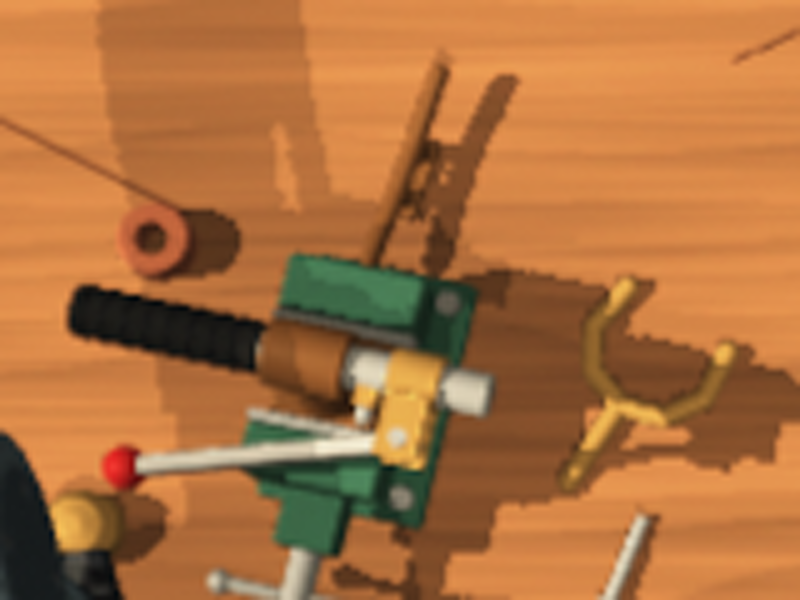

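View pics/scene_8.png

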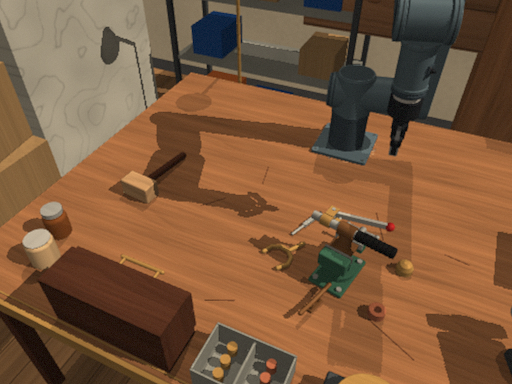

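The ball is back at its starting pixel, (122,467) in the zoomed top view. The loose things in view haven't moved, and the arm is well clear.

```bash
python3 -c "
from plant import arm
print(arm.finish_job())"
```

```text
the job is handed in; nothing more can be done
None
```

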